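Find the stamped carton and push it to the dispatch line

ROBOT

A 6-joint arm with a two-finger parallel gripper is mounted at the origin on a cart in front of the work surface, level with it; the furniture and walls round the work are solid. World frame = base frame: x ahead of the robot, y to its left, z up, the work surface at z = 0. Lengths are in m, angles in degrees, forces in N, time in s.
With the tool pointing down it reaches from about 0.4 to 0.825 m from the base axis. Payload 7 kg.
Tool frame: the origin (TCP) lies at the very end of the fingers, on their centre line; the grasp point (between the pads) lies 19 mm behind it; z points along the fingers, y is the line along which they close (so a half turn about z gives the same grasp; the last joint's range is limited). The gripper opens to 88 mm and grips with 3 to 60 N. Pads are 19 mm wide; open, the fingers measure 130 mm over their backs; the gripper's body (78 mm by 193 mm) begins 47 mm behind the grasp point.
Start: joints at [-54.54, 20.546, 0.682, 0, -70.136, -16.507], TCP at [0.219, -0.638, 0.191] pointing down, gripper open.
Joint ranges: [-176.03, 176.03], [-82.01, 121.73], [-58.28, 71.71], [-173.87, 95.51], [-174.79, -0.11], [-173.66, 173.66]. Speed limits (degrees/s): [136.94, 136.94, 172.46, 180, 180, 180].

INTERFACE

Orientations are given as [roll, pitch, yaw] about the fixed x, y, z axes, in that order (R = Rz(yaw) Ry(pitch) Rx(roll)).
In Python, from plant import get_state, imaging, r, finder gives the robot as it stands.
- The arm moves only by the shell command python3 -m handwheel 'ROWS' [FORCE]. ROWS is JSON, a list of rows, each a list of 5 numbers: the closure, from 0 (fully open) to 1 (shut), then the shift along the world's x, y, z in cm, then the turn about the world's z in degrees. A call has 1 to 8 rows; each row is the pose to reach, as a shift and turn from the pose commanded when the call began; what a row does not reach only later rows make up. A row lasts 1/8 s, in which the tool goes at most 62.5 mm and 10.7 degrees, less where a joint would pass 70% of its speed; a pose out of reach is approached as far as the arm can. A call with a gripper value outside its range is refused whole. The fingers move at their own pace and stop on an object; FORCE is the grip in N (left out, the last holds). Time passes only in rows, so rows that repeat a pose let the fingers close. It gives the time, the measured TCP pose, the force, the opening and the grip force at its end, in the units of the state.
- get_state(): the state, without advancing time (a new reading comes with each control period).
- imaging.capture(name): name is "scene" or "top" or "wrist"; returns (picture, depth): 400x640x3 uint8, red, green, blue; 400x640 float32, m along the optical axis (not along the pixel's ray), 0 where there is no reading.
- imaging.get_calibration(name): a dict with "fx", "fy", "cx", "cy" (pixels), "rvec" (rotation vector, rad) and "tvec" (3), from world to camera coordinates, as OpenCV has them; the wrist camera has in their place "hand_eye" (4x4, takes a point from camera to tool coordinates, whose origin is the TCP and whose axes are the flange's). Camera axes: x right, y down, z forward; pixel columns grow to the right and rows downward; lengths in m; the calibration is good to about 2 mm. A picture is of the moment at which its call begins: read the wrist's pose just before it. get_calibration takes no time and is no camera call.
- r.close_job(): hands the job in; it is judged then, once.
Trained networks look in the newest picture that a camera, given by its name, has taken for a name from the list of things; names that differ only in an ending like _2 or _b are one class to them, and where a whole thing is asked for, a point or a joint stands for the part that bears it (a point fixed in the world has none). Each returns a list of dicts, best first, with "p" (0 to 1); they miss things now and then, are a little off and sometimes report something else, mostly with a low value. They report only what shows in the picture. A call takes as long as a camera call. They do not tell look-alikes from the thing itself.
- finder.cut_out(camera, query): "region" (400x640 bool, what is visible of it) and "pixel" ([column, row] in pixels, amid what is visible of it).
The state is a dict: "time_s": time; "joints": joint angles; "qd": joint speeds; "joint_torque": joint torques, N m; "tcp_pos": TCP position; "eef_rot": TCP orientation; "contact_force": force on the tool from outside, world axes, zero at the start; "moment": the same for the moment, N m; "gripper_width": finger opening in m; "gripper_force": force on a finger pad.
Only numpy, scipy, OpenCV 4.12 (cv2) and the standard library are available. Lean on these libraries where they do the work, as an engineer would, in place of code of your own. Each camera call takes 0.05 s, during which the arm holds its last target. There are 200 camera calls.

TASK

One of the two small brown cartons has an oval stamp underneath. Push both cartons over, away from you, so that each lies on its far side with its underside facing you; then push the one that shows the stamp, still lying like that, over to the dispatch line until it sits square up against the low metal rail. Leave the other carton lying where it fell, only push with the fingers (do not pick up either carton), and do not disturb the bottles, beaker and dish around.

Things in the scene. Friction and masses are not known exactly. Their poses are not given: they have to be found in the camera images.
- carton_stamped: Closed rigid brown carton, 50 deep (x) x 100 wide (y) x 100 tall (z), 0.25 kg, the left or the right one. Origin: its centre, 50 up while it stands. x points away from the robot (within 0.25 rad), z up through the taped top; blank white label on the near face. Underneath, hidden at first: a dark oval ring 72 x 35 with a bar across. Fallen away from the robot, x points down, z away, centre 25 up.
- carton_plain: The other carton: the same size, origin, axes and look, but its underside is bare. Either carton, pushed near the top of its near face, pivots on its far bottom edge, falls over by itself beyond about 27 degrees of tilt, and then shows its underside to the robot.
- dispatch_rail: The dispatch line: a fixed straight aluminium stop rail beyond the cartons, 520 long, 22 deep, 26 tall. Origin at the foot of its front face (toward the robot), half-way along; x points away from the robot, square to the rail, y along it to the left. A fallen carton against it has its centre 50 in front of this face.
- dropper: Loose dropper bottle with a green cap, diameter 27, 86 tall, standing between the two cartons and a little beyond them; origin at the centre of its foot. Not to be disturbed.
- beaker: Loose glass beaker standing upside down, diameter 60, 92 tall, to the left of the cartons; origin at the centre of its foot. Not to be disturbed.
- dish: Loose white weighing dish, 60 x 70, 12 tall, to the left of the cartons; origin at the centre of its foot. Not to be disturbed.
- bottle: Loose bottle with a red cap, diameter 56, 109 tall, to the right of the cartons; origin at the centre of its foot. Not to be disturbed.
Things that resemble listed ones, but are neither listed nor needed, are in the scene too. Leave any purple look-alike of the carton_stamped alone.

How it is judged:
By the outcome, as a careful person would: the job done as asked, in the order asked, and still so for the second after the job is handed in, with the robot touching nothing.
It also fails if it takes over 51 s, if anything falls off the work surface, if the arm or the gripper's body presses on something with over 40 N, if the wrist force passes 120 N, or if a joint passes its speed limit or range.

## Working session

There is one attempt and no reset: what is moved stays moved. The work goes in short steps, Python scripts to look and compute and a shell command to move; the robot and the scene stay as the last step left them, time stands still between calls to the robot, and variables do not carry over. Pictures are saved under pics/ and viewed, at most 10 in all, crops included, and the job is handed in when it is done.

```bash
ls; mkdir -p pics
cat > h.py <<'E'
import numpy as np, cv2
from plant import get_state, imaging, r, finder
def cloud(name, depth):
    c=imaging.get_calibration(name)
    v,u=np.mgrid[0:400,0:640]
    P=np.stack([(u-c['cx'])/c['fx']*depth,(v-c['cy'])/c['fy']*depth,depth],-1)
    R=cv2.Rodrigues(np.array(c['rvec'],float))[0]; t=np.array(c['tvec'],float).ravel()
    return (P-t)@R
E
python3 - <<'E'
from h import *
s=get_state(); print(s['time_s'],s['tcp_pos'],s['eef_rot'])
ims=[]
for n in ('top','scene'):
    im,d=imaging.capture(n); ims.append(im)
    cv2.imwrite(f'pics/{n}0.png',im[:,:,::-1])
    W=cloud(n,d); np.save(f'{n}0.npy',W)
    for q in ['carton_stamped','dispatch_rail','dropper','beaker','dish','bottle']:
        for f in finder.cut_out(n,q)[:3]:
            m=f['region']&(d>0)
            if m.sum()<10: continue
            p=W[m]; print(n,q,round(f['p'],2),f['pixel'],m.sum(),np.round(np.percentile(p,[2,50,98],axis=0),3).tolist())
E
```

```text
pics
0.0 [ 0.2190522  -0.63787239  0.19001265] [ 1.79904378e+02 -6.56666899e-03 -1.61053767e+02]
top carton_stamped 0.96 [377.6, 236.2] 619 [[0.485, -0.172, 0.04], [0.509, -0.123, 0.099], [0.535, -0.075, 0.105]]
top carton_stamped 0.61 [329.9, 237.8] 620 [[0.455, -0.011, -0.0], [0.503, 0.024, 0.099], [0.551, 0.054, 0.106]]
top carton_stamped 0.51 [221.7, 204.9] 377 [[0.57, 0.316, 0.001], [0.595, 0.335, 0.088], [0.621, 0.367, 0.096]]
top dispatch_rail 0.71 [329.5, 142.0] 1440 [[0.788, -0.206, -0.001], [0.806, 0.03, 0.024], [0.848, 0.299, 0.032]]
top dropper 0.56 [321.6, 196.6] 58 [[0.625, 0.038, 0.031], [0.634, 0.05, 0.063], [0.645, 0.059, 0.087]]
top beaker 0.79 [223.1, 205.0] 364 [[0.571, 0.316, 0.001], [0.595, 0.335, 0.088], [0.62, 0.368, 0.096]]
top beaker 0.66 [424.4, 198.1] 334 [[0.603, -0.281, 0.015], [0.625, -0.255, 0.1], [0.651, -0.239, 0.113]]
top dish 0.65 [211.2, 244.6] 325 [[0.45, 0.348, -0.005], [0.477, 0.378, 0.004], [0.504, 0.405, 0.017]]
top bottle 0.85 [426.1, 198.3] 322 [[0.602, -0.281, 0.016], [0.624, -0.255, 0.102], [0.648, -0.239, 0.114]]
scene carton_stamped 0.9
[... 265 characters left out ...]
, 0.001], [0.492, 0.199, 0.064], [0.535, 0.219, 0.101]]
scene dispatch_rail 0.94 [245.4, 213.2] 1322 [[0.785, -0.19, 0.002], [0.802, 0.113, 0.019], [0.831, 0.303, 0.027]]
scene dropper 0.68 [311.2, 208.8] 191 [[0.621, 0.047, 0.002], [0.63, 0.058, 0.037], [0.641, 0.064, 0.072]]
scene beaker 0.68 [252.6, 264.7] 1233 [[0.567, 0.328, 0.001], [0.581, 0.361, 0.056], [0.612, 0.371, 0.092]]
scene dish 0.61 [293.3, 303.4] 99 [[0.398, 0.353, -0.001], [0.484, 0.369, 0.002], [0.498, 0.496, 0.119]]
scene bottle 0.64 [359.4, 171.1] 492 [[0.6, -0.427, 0.0], [0.62, -0.248, 0.056], [0.687, -0.237, 0.109]]
scene bottle 0.22 [292.7, 299.9] 149 [[0.408, 0.351, -0.001], [0.48, 0.362, 0.004], [0.5, 0.495, 0.134]]
```

View pics/top0.png

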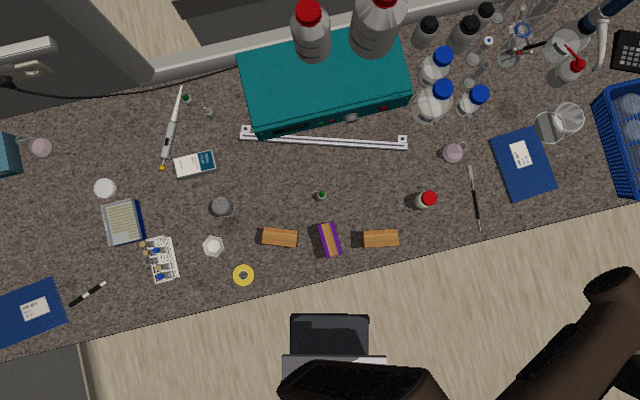

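View pics/scene0.png

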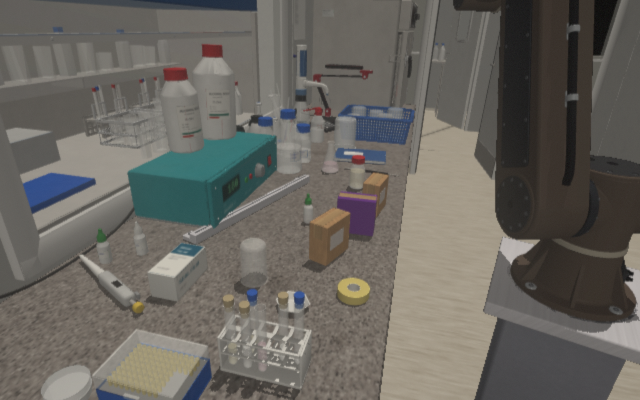

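The top view shows the left carton at (280,237), the right one at (380,238), and the purple look-alike between them at (329,239). The rail runs from (245,130) to (405,143), with the dropper at (321,195) and the bottle at (427,199). Next I'll fit the exact poses.

Run:
```python
from h import *
W=np.load('top0.npy')
v,u=np.mgrid[0:400,0:640]
for n,(a,b) in {'L':(255,305),'P':(312,348),'R':(358,405)}.items():
    m=(u>a)&(u<b)&(v>215)&(v<265)&(W[...,2]>.085)
    p=W[m][:,:2].astype(np.float32); print(n,m.sum(),W[m][:,2].mean().round(3),cv2.minAreaRect(p*1000), p.mean(0))
S=np.load('scene0.npy')
for q,M in (('top',W),('scene',S)):
    p=M.reshape(-1,3); k=(p[:,2]>.012)&(p[:,2]<.03)&(p[:,0]>.76)&(p[:,0]<.86)&(p[:,1]>-.25)&(p[:,1]<.33)
    p=p[k]
    print(q,k.sum(), np.round(np.percentile(p,[1,99],axis=0),3).tolist())
    for y0 in np.arange(-.24,.34,.06):
        s=p[abs(p[:,1]-y0)<.03]
        if len(s)>5: print(round(y0,2),len(s),np.round(np.percentile(s[:,0],[2,10,50,90]),4))
# things near the path: heights in region
p=W.reshape(-1,3);k=(p[:,2]>.02)&(p[:,0]>.4)&(p[:,0]<.8)&(abs(p[:,1])<.45)
g={}
for x,y,z in p[k]: 
    c=(int(x//.04),int(y//.04)); g[c]=max(g.get(c,0),z)
for i in range(19,9,-1): print(round(i*.04,2),' '.join('%3d'%(g.get((i,j),0)*1000) for j in range(10,-11,-1)))
```

```text
L 609 0.118 ((504.8722229003906, 133.76258850097656), (168.6025390625, 49.83961868286133), 83.8537826538086) [0.5080153 0.1657378]
P 602 0.111 ((502.9874267578125, 25.943519592285156), (100.08883666992188, 56.43254852294922), 16.803756713867188) [0.5035602 0.023131 ]
R 614 0.115 ((505.03662109375, -62.124305725097656), (49.81338882446289, 227.95896911621094), 4.70847749710083) [ 0.5098409  -0.12242156]
top 1162 [[0.787, -0.211, 0.012], [0.85, 0.3, 0.03]]
-0.24 15 [0.7889 0.7911 0.8036 0.8274]
-0.18 171 [0.7861 0.7877 0.7985 0.8222]
-0.12 143 [0.7888 0.79   0.799  0.8091]
-0.06 142 [0.7915 0.7926 0.8017 0.8118]
0.0 134 [0.7942 0.7958 0.8045 0.8149]
0.06 148 [0.7969 0.7984 0.8087 0.8182]
0.12 146 [0.7999 0.8011 0.8106 0.8213]
0.18 95 [0.8024 0.8036 0.8095 0.8192]
0.24 52 [0.8046 0.8055 0.8113 0.8229]
0.3 116 [0.8077 0.8093 0.8234 0.8467]
scene 1121 [[0.784, -0.205, 0.012], [0.855, 0.304, 0.029]]
-0.18 76 [0.7823 0.7837 0.7883 0.8025]
-0.12 79 [0.785  0.7867 0.7902 0.8054]
-0.06 90 [0.7887 0.7896 0.7931 0.8064]
0.0 101 [0.7912 0.792  0.7965 0.8109]
0.06 141 [0.7941 0.7954 0.8018 0.8479]
[... 344 characters left out ...]
65   0   0   0   0   0   0   0   0   0   0   0   0   0   0   0   0   0   0   0
0.64   0   0   0   0   0   0   0   0   0  87  49   0   0   0   0   0   0 115 108   0   0
0.6   0  91  99  87   0   0   0   0   0  87  52   0   0   0   0   0  65 117 111   0   0
0.56   0  98  97  87   0   0   0   0   0   0   0   0   0   0   0   0   0   0   0   0   0
0.52   0   0   0   0   0 105 108 104 101 105 107   0 102 106 105 104   0   0   0   0   0
0.48   0   0   0   0   0 106 105 107 103 1538 108 103 103 107 110 104   0   0   0   0   0
0.44   0  21   0   0   0   0   0  87   0   0 107 104   0   0   0   0   0   0   0   0   0
0.4   0   0   0  26  27   0   0   0   0   0   0   0   0   0   0   0   0   0   0   0   0
```

```bash
python3 - <<'E'
from h import *
W=np.load('top0.npy')
v,u=np.mgrid[0:400,0:640]
for n,(a,b) in {'L':(255,305),'P':(312,348),'R':(358,405)}.items():
    m=(u>a)&(u<b)&(v>215)&(v<265)&(W[...,2]>.09)&(W[...,2]<.112)
    m=cv2.morphologyEx(m.astype(np.uint8),cv2.MORPH_OPEN,np.ones((5,5),np.uint8))>0
    p=W[m][:,:2].astype(np.float32); print(n,m.sum(),[np.round(q,1) for q in cv2.minAreaRect(p*1000)], p.mean(0))
for n,(a,b,c,d) in {'bottle':(412,442,185,215),'dropper':(312,332,186,206),'beaker':(208,238,192,220)}.items():
    m=(u>a)&(u<b)&(v>c)&(v<d)&(W[...,2]>.03)&(W[...,2]<.15)
    p=W[m][:,:2].astype(np.float32);print(n,np.round(cv2.minEnclosingCircle(p)[0],3), np.percentile(p,[2,98],axis=0).round(3).tolist())
E
python3 -m handwheel '[[0.45,6,6,1,-8],[0.45,10,12,1,-16],[0.45,13,18,1,-19],[0.45,15,24,1,-19],[0.45,17,30,1,-19],[0.45,19,36,1,-19],[0.45,21,42,1,-19],[0.45,22,48,0,-19]]' 20
```

```text
L 592 [array([508.5, 167.5]), array([100.7,  49.8]), np.float64(83.8)] [0.5081065  0.16748974]
P 562 [array([504.7,  23. ]), array([98.6, 49.7]), np.float64(17.1)] [0.50542027 0.023575  ]
R 592 [array([ 510.2, -125.7]), array([ 49.7, 100.5]), np.float64(4.5)] [ 0.50983834 -0.12459236]
bottle [ 0.629 -0.264] [[0.603, -0.283], [0.651, -0.239]]
dropper [0.638 0.049] [[0.625, 0.038], [0.651, 0.061]]
beaker [0.597 0.344] [[0.571, 0.317], [0.621, 0.368]]
time_s: 1.7
tcp_pos: [0.4318, -0.1927, 0.1954]
eef_rot: [-180.0, 0.1, 180.0]
contact_force: [1.5, 0.3, -0.4]
gripper_width: 0.0481
gripper_force: 0.0
```

```bash
python3 -m handwheel '[[0.45,0.8,6,-1,4.5],[0.45,0.8,6,-6,4.5],[0.45,0.8,6,-10,4.5],[0.45,0.8,6,-10.5,4.5],[0.45,0.8,6,-10.5,4.5]]'
```

```text
time_s: 2.33
tcp_pos: [0.4395, -0.1349, 0.0907]
eef_rot: [-180.0, 0.0, -175.5]
contact_force: [-0.1, -0.4, 0.6]
gripper_width: 0.048
gripper_force: 0.0
```

```bash
python3 -m handwheel '[[0.45,2.5,0.5,-0.4,0],[0.45,3.5,0.6,-0.4,0],[0.45,4.5,0.7,-0.4,0],[0.45,5.5,0.8,-0.4,0],[0.45,6.5,0.9,-0.4,0],[0.45,7.5,1,-0.4,0],[0.45,8.3,1,-0.4,0],[0.45,8.8,1,-0.4,0]]'
python3 - <<'E'
from h import *
im,d=imaging.capture('scene'); cv2.imwrite('pics/s1.png',cv2.resize(im[120:300,240:480,::-1],None,fx=3,fy=3))
E
```

```text
time_s: 3.32
tcp_pos: [0.5273, -0.1246, 0.0856]
eef_rot: [-180.0, -0.0, -175.5]
contact_force: [0.5, 0.8, -0.5]
gripper_width: 0.048
gripper_force: 0.0
```

View pics/s1.png

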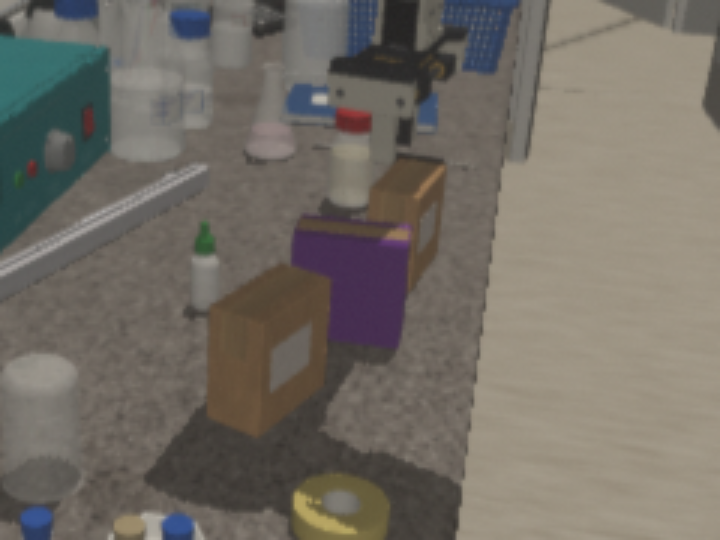

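The right carton, in the crop at about (405,220), is still leaning partway. I'll push a little more and then check by depth.

```bash
python3 -m handwheel '[[0.45,0.8,0,0,0],[0.45,1.4,0,0,0],[0.45,1.4,0,0.2,0],[0.45,0,0,1,0],[0.45,-6,0,2,0]]'
python3 - <<'E'
from h import *
im,d=imaging.capture('scene'); W=cloud('scene',d)
cv2.imwrite('pics/s2.png',cv2.resize(im[120:300,240:480,::-1],None,fx=3,fy=3))
for f in finder.cut_out('scene','carton_stamped')[:4]:
    m=f['region']&(d>0); print(round(f['p'],2),f['pixel'],m.sum(),np.round(np.percentile(W[m],[2,50,98],axis=0),3).tolist())
E
```

```text
time_s: 4.0
tcp_pos: [0.4671, -0.1246, 0.1056]
eef_rot: [-180.0, -0.0, -175.5]
contact_force: [-1.3, 1.0, 0.9]
gripper_width: 0.048
gripper_force: 0.0
0.86 [377.0, 186.1] 528 [[0.479, -0.164, 0.015], [0.49, -0.101, 0.088], [0.526, -0.074, 0.101]]
0.74 [357.3, 206.1] 1224 [[0.449, 0.002, 0.006], [0.485, 0.039, 0.074], [0.539, 0.058, 0.101]]
```

View pics/s2.png

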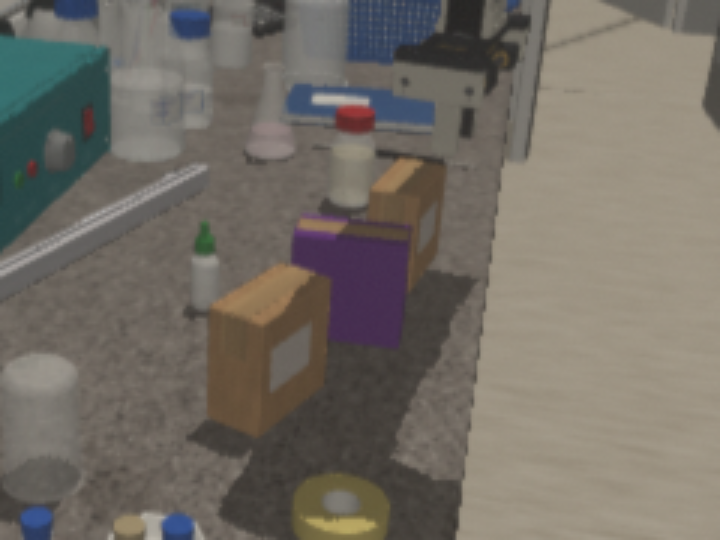

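Run:
```python
from h import *
c=imaging.get_calibration('scene')
K=np.array([[c['fx'],0,c['cx']],[0,c['fy'],c['cy']],[0,0,1.]])
def pr(P): return ((cv2.projectPoints(np.array(P,float),np.array(c['rvec'],float),np.array(c['tvec'],float),K,None)[0][:,0]-[240,120])*3).round()
print(pr([[.467,-.1246,.1056],[.467,-.09,.1056],[.467,-.16,.1056],[.527,-.1246,.0856],[.527,-.09,.0856],[.527,-.16,.0856]]))
print('carton top corners',pr([[.485,-.075,.1],[.535,-.075,.1],[.485,-.175,.1],[.535,-.175,.1],[.485,-.075,0]]))
im,d=imaging.capture('top');W=cloud('top',d);np.save('top1.npy',W)
im,d=imaging.capture('wrist'); cv2.imwrite('pics/w1.png',im[:,:,::-1])
v,u=np.mgrid[0:400,0:640]
for a,b in((255,305),(358,405)):
    m=(u>a)&(u<b)&(v>205)&(v<265)&(W[...,2]>.03)&(W[...,2]<.112)
    m=cv2.morphologyEx(m.astype(np.uint8),cv2.MORPH_OPEN,np.ones((5,5),np.uint8))>0
    p=W[m];print(m.sum(),cv2.minAreaRect(p[:,:2].astype(np.float32)*1000),p.mean(0))
```

```text
[[448. 179.]
 [436. 190.]
 [460. 168.]
 [388. 186.]
 [374. 197.]
 [401. 175.]]
carton top corners [[411. 197.]
 [362. 186.]
 [448. 165.]
 [401. 156.]
 [401. 293.]]
616 ((508.2745361328125, 167.65098571777344), (101.44183349609375, 50.447261810302734), 84.10862731933594) [0.50815232 0.16615734 0.09855624]
328 ((520.0469360351562, -123.36563873291016), (29.889039993286133, 99.26618957519531), 4.711767673492432) [ 0.52083694 -0.11676427  0.09771322]
```

View pics/w1.png

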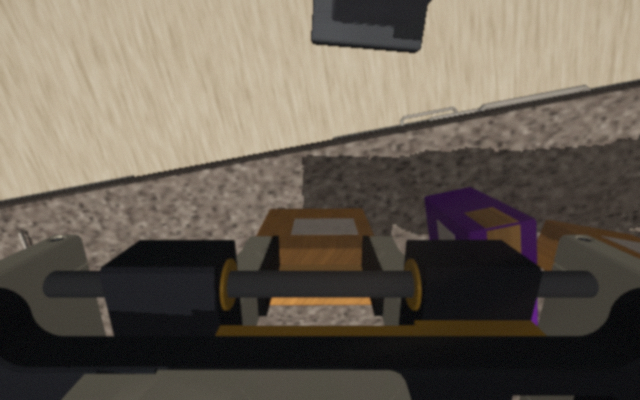

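Run:
```python
from h import *
print({k:np.round(v,4) for k,v in get_state().items() if k in('time_s','tcp_pos','gripper_width','joints')})
im,d=imaging.capture('scene'); W=cloud('scene',d)
v,u=np.mgrid[0:400,0:640]
k=(W[...,0]>.42)&(W[...,0]<.53)&(W[...,1]>-.25)&(W[...,1]<-.0)&(W[...,2]>.104)&(W[...,2]<.3)
p=W[k]; print(len(p),np.percentile(p,[0,2,50,98],axis=0).round(3).tolist())
for y in np.arange(-.25,0,.02):
    s=p[(p[:,1]>=y)&(p[:,1]<y+.02)]
    if len(s)>3: print(y.round(2),len(s),np.sort(s[:,2])[:4].round(3),np.percentile(s[:,0],[5,95]).round(3))
cv2.imwrite('pics/s3.png',cv2.resize(im[110:220,330:450,::-1],None,fx=5,fy=5))
```

```text
{'time_s': np.float64(4.2), 'joints': array([ 8.46100e+00,  6.56250e+00, -2.99461e+01,  3.00000e-04,
       -5.33617e+01, -9.39983e+01]), 'tcp_pos': array([ 0.4657, -0.1246,  0.107 ]), 'gripper_width': np.float64(0.048)}
1498 [[0.42, -0.224, 0.142], [0.423, -0.209, 0.15], [0.455, -0.088, 0.242], [0.492, -0.027, 0.295]]
-0.23 18 [0.211 0.212 0.216 0.219] [0.433 0.454]
-0.21 63 [0.211 0.214 0.217 0.223] [0.432 0.45 ]
-0.19 32 [0.214 0.216 0.219 0.22 ] [0.43  0.448]
-0.17 112 [0.142 0.144 0.146 0.146] [0.43  0.465]
-0.15 46 [0.143 0.144 0.147 0.147] [0.434 0.465]
-0.13 272 [0.226 0.235 0.236 0.238] [0.439 0.479]
-0.11 196 [0.143 0.153 0.155 0.158] [0.437 0.486]
-0.09 184 [0.143 0.144 0.144 0.145] [0.424 0.473]
-0.07 39 [0.216 0.218 0.22  0.223] [0.422 0.489]
-0.05 425 [0.208 0.208 0.208 0.209] [0.422 0.492]
-0.03 111 [0.232 0.233 0.233 0.233] [0.438 0.494]
```

View pics/s3.png

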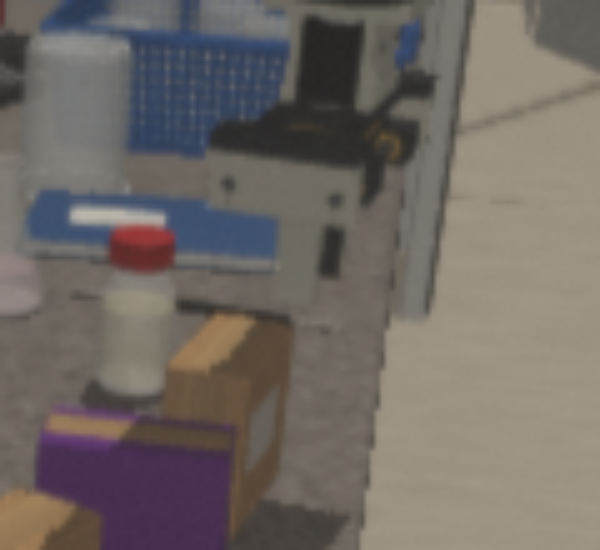

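The picture shows fingertips at (300,300), well above the carton top at about (235,330). The depth puts the tips at z≈0.142 while the state reads 0.107, so the first sweep passed over the carton. I'll measure the full offset.

```bash
cat >> h.py <<'E'
def tips():
    s=get_state(); t=s['tcp_pos']
    im,d=imaging.capture('scene'); W=cloud('scene',d)
    R=lambda p:(abs(p[...,0]-t[0])<.06)&(abs(p[...,1]-t[1])<.08)&(p[...,2]>t[2]-.005)&(p[...,2]<t[2]+.09)&(p[...,2]>.108)
    p=W[R(W)]
    print('t',round(s['time_s'],2),'tcp',np.round(t,4))
    if len(p)<10: print('none'); return
    z0=np.percentile(p[:,2],1); p=p[p[:,2]<z0+.045]
    print('tip z',z0.round(4),'x',np.percentile(p[:,0],[3,50,97]).round(3),'y',np.percentile(p[:,1],[3,50,97]).round(3))
    for lo in (0,.015,.03):
        q=p[(p[:,2]>z0+lo)&(p[:,2]<z0+lo+.015)]
        print(lo,len(q),np.percentile(q[:,0],[3,50,97]).round(3),np.percentile(q[:,1],[3,50,97]).round(3))
    return W,d
E
python3 - <<'E'
from h import *
tips()
E
python3 -m handwheel '[[0.45,-2.5,4,2,0],[0.45,-2.5,4,4,0],[0.45,-2.5,4,4,0],[0.45,-2.5,4,4,0]]'
python3 - <<'E'
from h import *
tips()
E
```

```text
t 4.25 tcp [ 0.4667 -0.1246  0.1068]
tip z 0.1437 x [0.452 0.461 0.473] y [-0.158 -0.086 -0.08 ]
0 67 [0.452 0.462 0.473] [-0.159 -0.087 -0.082]
0.015 72 [0.452 0.46  0.472] [-0.161 -0.087 -0.082]
0.03 45 [0.452 0.46  0.472] [-0.095 -0.082 -0.078]
time_s: 4.8
tcp_pos: [0.4418, -0.0846, 0.1451]
eef_rot: [180.0, -0.0, -175.6]
contact_force: [0.1, -0.5, 0.1]
gripper_width: 0.0483
gripper_force: 0.0
t 4.8 tcp [ 0.4418 -0.0846  0.1451]
tip z 0.1819 x [0.428 0.437 0.449] y [-0.118 -0.046 -0.04 ]
0 79 [0.428 0.437 0.449] [-0.12  -0.047 -0.043]
0.015 79 [0.428 0.437 0.448] [-0.119 -0.046 -0.042]
0.03 59 [0.427 0.436 0.448] [-0.111 -0.042 -0.039]
```

```bash
python3 -m handwheel '[[0.45,-0.5,-4.6,0,0],[0.45,-0.5,-4.6,-5,0],[0.45,-0.5,-4.6,-9.3,0],[0.45,1.5,-4.4,-9.3,0],[0.45,3,-4.3,-9.3,0],[0.45,4,-4.2,-9.3,0],[0.45,5,-4.1,-9.3,0]]'
python3 -m handwheel '[[0.45,1,0.1,0,0],[0.45,2,0.1,0,0],[0.45,3,0.2,0,0],[0.45,3.5,0.2,0,0],[0.45,3.5,0.2,0,0],[0.45,3.5,0.2,0,0]]'
python3 - <<'E'
from h import *
im,d=imaging.capture('scene'); W=cloud('scene',d)
for f in finder.cut_out('scene','carton_stamped')[:4]:
    m=f['region']&(d>0); print(round(f['p'],2),f['pixel'],m.sum(),np.round(np.percentile(W[m],[2,50,98],axis=0),3).tolist())
E
```

```text
time_s: 5.72
tcp_pos: [0.4924, -0.1256, 0.0529]
eef_rot: [180.0, 0.0, -175.6]
contact_force: [-0.6, -0.4, 1.3]
gripper_width: 0.0483
gripper_force: 0.5
time_s: 6.48
tcp_pos: [0.5265, -0.1236, 0.0526]
eef_rot: [180.0, -0.0, -175.6]
contact_force: [-0.2, -0.2, -0.4]
gripper_width: 0.0482
gripper_force: 0.0
0.77 [358.0, 210.2] 1285 [[0.449, 0.0, 0.004], [0.486, 0.04, 0.073], [0.542, 0.058, 0.101]]
0.6 [341.0, 189.3] 464 [[0.539, -0.253, -0.0], [0.608, -0.115, 0.049], [0.68, -0.063, 0.052]]
```

```bash
python3 -m handwheel '[[0.45,-5,0,2,0],[0.45,-8.7,3,6.5,0],[0.45,-8.7,8.5,9,0],[0.45,-8.7,14.5,9,-3],[0.45,-8.7,20.5,9,-7],[0.45,-8.7,26.5,9,-10.7],[0.45,-8.7,29.9,6,-10.7],[0.45,-8.7,29.9,0.5,-10.7]]'
python3 -m handwheel '[[0.45,0,0,-0.5,0],[0.45,0,0,-0.5,0]]'
```

```text
time_s: 7.58
tcp_pos: [0.4414, 0.1793, 0.0586]
eef_rot: [179.7, 0.2, 174.0]
contact_force: [1.5, 0.8, -0.3]
gripper_width: 0.0481
gripper_force: 0.0
time_s: 7.82
tcp_pos: [0.4403, 0.1752, 0.0536]
eef_rot: [-180.0, 0.0, 173.8]
contact_force: [-0.9, -0.0, 0.2]
gripper_width: 0.0482
gripper_force: 0.0
```

```bash
python3 -m handwheel '[[0.45,2,-0.2,-0.1,0],[0.45,3,-0.3,-0.1,0],[0.45,4,-0.4,-0.1,0],[0.45,5,-0.5,-0.1,0],[0.45,6,-0.6,-0.1,0],[0.45,7,-0.7,-0.1,0],[0.45,8,-0.8,-0.1,0],[0.45,8.7,-0.9,-0.1,0]]'
python3 -m handwheel '[[0.45,0,0,0,0],[0.45,0,0,0,0],[0.45,-5,0,2,0],[0.45,-9,0,8,0]]'
python3 - <<'E'
from h import *
for n in ('top','scene'):
    im,d=imaging.capture(n); W=cloud(n,d); np.save(n+'2.npy',W); cv2.imwrite(f'pics/{n}2.png',im[:,:,::-1])
    for f in finder.cut_out(n,'carton_stamped')[:4]:
        m=f['region']&(d>0); print(n,round(f['p'],2),f['pixel'],m.sum(),np.round(np.percentile(W[m],[2,50,98],axis=0),3).tolist())
E
```

```text
time_s: 8.82
tcp_pos: [0.5275, 0.1663, 0.0516]
eef_rot: [-180.0, -0.0, 173.7]
contact_force: [-0.2, -0.2, -0.3]
gripper_width: 0.0483
gripper_force: 0.0
time_s: 9.32
tcp_pos: [0.4389, 0.1647, 0.1219]
eef_rot: [-179.7, -0.3, 173.7]
contact_force: [1.6, 1.4, 2.0]
gripper_width: 0.0482
gripper_force: 0.0
top 0.6 [330.4, 242.2] 613 [[0.454, -0.005, -0.0], [0.504, 0.024, 0.099], [0.552, 0.054, 0.106]]
scene 0.76 [330.7, 196.4] 236 [[0.602, -0.15, 0.003], [0.62, -0.07, 0.044], [0.635, -0.065, 0.051]]
scene 0.62 [355.5, 213.2] 1470 [[0.449, 0.002, 0.002], [0.49, 0.043, 0.057], [0.542, 0.06, 0.101]]
```

View pics/scene2.png

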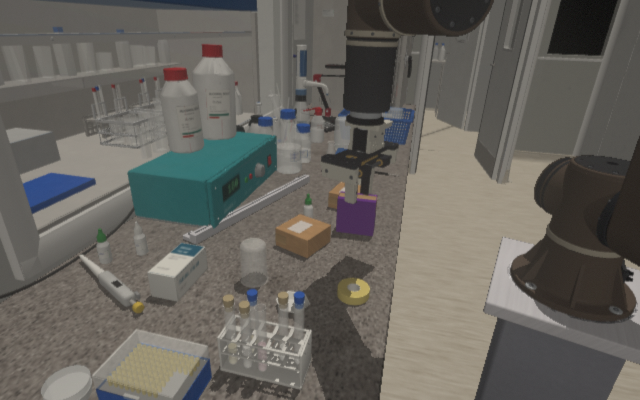

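Both cartons have fallen: the left one lies at (303,235) and the right one at (343,197). I'll use the wrist camera to look at the left underside.

```bash
python3 -m handwheel '[[0.2,-2,0,5,0],[0.2,-2,0,7,0],[0.2,-2,0,7,0]]'
python3 - <<'E'
from h import *
im,d=imaging.capture('wrist'); cv2.imwrite('pics/w2.png',im[::-1,::-1,::-1])
W=np.load('top2.npy'); v,u=np.mgrid[0:400,0:640]
for y in (.165,-.125):
    m=(abs(W[...,1]-y)<.09)&(W[...,0]>.525)&(W[...,0]<.68)&(W[...,2]>.035)&(W[...,2]<.062)
    m=cv2.morphologyEx(m.astype(np.uint8),cv2.MORPH_OPEN,np.ones((5,5),np.uint8))>0
    p=W[m];print(m.sum(),cv2.minAreaRect(p[:,:2].astype(np.float32)*1000),p.mean(0))
E
```

```text
time_s: 9.9
tcp_pos: [0.4228, 0.1669, 0.1943]
eef_rot: [179.9, 0.1, 173.8]
contact_force: [0.1, 0.6, -0.1]
gripper_width: 0.0691
gripper_force: 0.0
1093 ((586.4683227539062, 158.73435974121094), (99.38382720947266, 100.25481414794922), 84.32727813720703) [0.58640739 0.15826409 0.04964681]
1108 ((588.816162109375, -119.34007263183594), (99.8313217163086, 100.95462799072266), 3.8619728088378906) [ 0.58859833 -0.11849069  0.04938744]
```

View pics/w2.png

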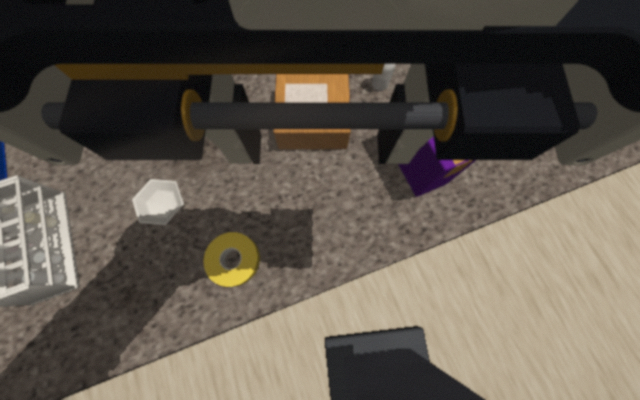

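The left underside strip, at about (312,141), looks bare. I'll move over to the right carton and compare the two.

```bash
python3 -m handwheel '[[0.2,0,-6,0,0],[0.2,0,-12,0,0],[0.2,0,-18,0,3],[0.2,0,-24,0,7],[0.2,0,-29,0,10.1],[0.2,0,-29,0,10.1],[0.2,0,-29,0,10.1]]'
python3 - <<'E'
from h import *
print(get_state()['tcp_pos'])
im,d=imaging.capture('wrist'); im=im[::-1,::-1,::-1]
a=cv2.imread('pics/w2.png')
c=lambda i:cv2.resize(i[60:160,250:380],None,fx=4,fy=4,interpolation=cv2.INTER_CUBIC)
cv2.imwrite('pics/w3.png',np.vstack([c(a),c(im)])[:,:][100:700])
E
```

```text
time_s: 10.82
tcp_pos: [0.4215, -0.1238, 0.1923]
eef_rot: [180.0, -0.2, -176.3]
contact_force: [-0.5, -0.1, 0.1]
gripper_width: 0.0701
gripper_force: 0.0
[ 0.42152894 -0.12384344  0.19228734]
```

View pics/w3.png

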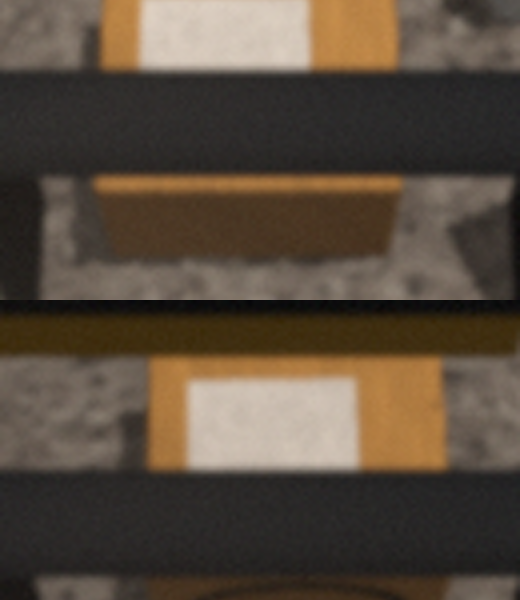

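The upper crop (left carton) is a bare underside. The lower crop (right carton) shows the dark oval arc at (300,585), so the right carton is the stamped one. I'll descend behind it.

```bash
python3 -m handwheel '[[0.45,4,0,-5,0],[0.45,7,0.1,-10,0],[0.45,7.5,0.1,-15,0],[0.45,7.5,0.1,-18,0],[0.45,7.5,0.1,-19.7,0],[0.45,7.5,0.1,-19.7,0]]'
```

```text
time_s: 11.62
tcp_pos: [0.4961, -0.1213, -0.0048]
eef_rot: [-180.0, -0.2, -176.0]
contact_force: [0.5, 0.8, 1.4]
gripper_width: 0.0481
gripper_force: 0.0
```

```bash
python3 -m handwheel '[[0.45,1.5,-0.1,0,0],[0.45,2.5,-0.1,0,0],[0.45,3.3,-0.1,0,0],[0.45,4.2,0,0,-0.5],[0.45,5.1,0,0,-1.2],[0.45,6,0.1,0,-2],[0.45,6.9,0.1,0,-2.8],[0.45,7.8,0.2,0,-3.6]]'
python3 -m handwheel '[[0.45,0.9,0,0,-0.8],[0.45,1.8,0,0,-1.6],[0.45,2.7,0,0,-2.4],[0.45,3.6,0,0,-3],[0.45,4.5,0,0,-3],[0.45,5.4,0,0,-3],[0.45,6,0,0,-3],[0.45,6,0,0,-3]]'
cat >> h.py <<'E'
def fallen(y,x0=.525,x1=.83,tag=''):
    im,d=imaging.capture('top'); W=cloud('top',d); W=W
    m=(abs(W[...,1]-y)<.09)&(W[...,0]>x0)&(W[...,0]<x1)&(W[...,2]>.04)&(W[...,2]<.062)
    m=cv2.morphologyEx(m.astype(np.uint8),cv2.MORPH_OPEN,np.ones((5,5),np.uint8))>0
    p=W[m];print(m.sum(),cv2.minAreaRect(p[:,:2].astype(np.float32)*1000),p.mean(0)); return im,W
E
python3 - <<'E'
from h import *
fallen(-.12)
E
```

```text
time_s: 12.62
tcp_pos: [0.5757, -0.1206, -0.0033]
eef_rot: [-180.0, -0.0, -179.8]
contact_force: [-5.0, 0.3, 4.3]
gripper_width: 0.0482
gripper_force: 2.4
time_s: 13.62
tcp_pos: [0.6366, -0.1204, -0.0034]
eef_rot: [180.0, 0.1, 177.3]
contact_force: [0.9, -0.7, 0.0]
gripper_width: 0.0481
gripper_force: 0.0
0 ((0.0, 0.0), (0.0, 0.0), 0.0) [nan nan nan]h.py:26: RuntimeWarning: Mean of empty slice.
  p=W[m];print(m.sum(),cv2.minAreaRect(p[:,:2].astype(np.float32)*1000),p.mean(0)); return im,W
  ret = um.true_divide(
```

```bash
cat >> h.py <<'E'
def fs(y=-.12,x0=.6,x1=.84):
    im,d=imaging.capture('scene'); W=cloud('scene',d)
    m=(abs(W[...,1]-y)<.08)&(W[...,0]>x0)&(W[...,0]<x1)&(W[...,2]>.044)&(W[...,2]<.056)
    m=cv2.morphologyEx(m.astype(np.uint8),cv2.MORPH_OPEN,np.ones((3,3),np.uint8))>0
    p=W[m];print(m.sum(),cv2.minAreaRect(p[:,:2].astype(np.float32)*1000),np.percentile(p,[1,99],axis=0).round(3)); return im,W
E
python3 - <<'E'
from h import *
im,W=fs(); cv2.imwrite('pics/s4.png',cv2.resize(im[130:270,200:400,::-1],None,fx=4,fy=4))
E
```

```text
296 ((686.0078125, -111.80805969238281), (83.49053955078125, 122.30667114257812), 88.35602569580078) [[ 0.625 -0.151  0.044]
 [ 0.745 -0.071  0.055]]
```

View pics/s4.png

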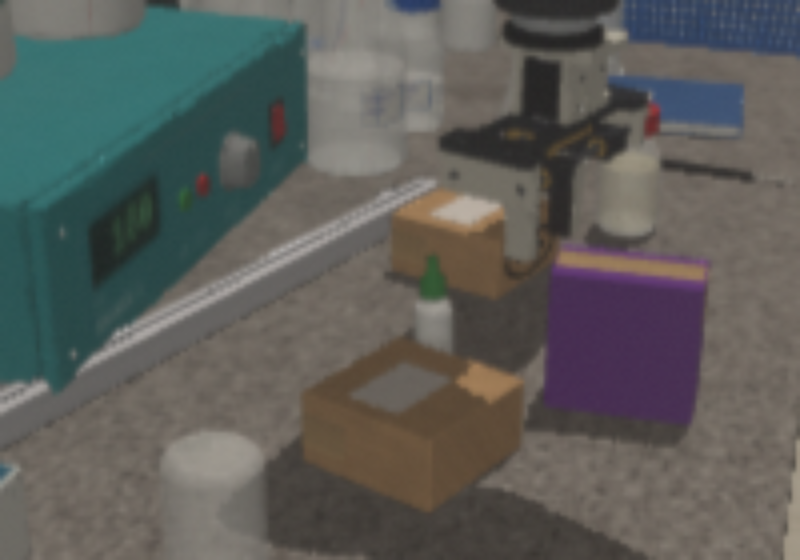

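The stamped carton, at (450,235) in the crop, is lying label-up and is about 4 cm from the rail. The bottle and dropper are still standing. I'll finish the push.

```bash
python3 -m handwheel '[[0.45,0.7,0,0,0],[0.45,1.4,0,0,0],[0.45,2.1,0,0,0],[0.45,2.7,0,0,0],[0.45,3.2,0,0,0],[0.45,3.6,0,0,0],[0.45,3.8,0,0,0]]'
python3 -m handwheel '[[0.45,0.2,0,0,0],[0.45,0.3,0,0,0]]'
```

```text
time_s: 14.6
tcp_pos: [0.6733, -0.1206, -0.0033]
eef_rot: [-180.0, -0.0, 177.3]
contact_force: [-3.8, 0.8, 2.6]
gripper_width: 0.0481
gripper_force: 2.2
time_s: 14.85
tcp_pos: [0.6762, -0.1206, -0.0033]
eef_rot: [-180.0, 0.0, 177.3]
contact_force: [-4.0, -0.9, 3.1]
gripper_width: 0.0484
gripper_force: 1.9
```

```bash
python3 -m handwheel '[[0.45,0.2,0,0,0],[0.45,0.3,0,0,0]]'; python3 -m handwheel '[[0.45,0.2,0,0,0],[0.45,0.3,0,0,0]]'
```

```text
time_s: 15.1
tcp_pos: [0.6767, -0.1206, -0.0034]
eef_rot: [-180.0, -0.2, 177.2]
contact_force: [-12.9, 1.6, 10.3]
gripper_width: 0.048
gripper_force: 6.5
time_s: 15.35
tcp_pos: [0.6766, -0.1206, -0.0034]
eef_rot: [-180.0, -0.5, 177.2]
contact_force: [-22.4, 2.9, 18.2]
gripper_width: 0.0483
gripper_force: 11.3
```

```bash
python3 -m handwheel '[[0.45,-0.8,0,0,0],[0.45,-2.5,0.1,0,0],[0.45,-4,0.1,1,0],[0.45,-6,0.1,6,0],[0.45,-8,0.1,12,0],[0.45,-12,0,17,0],[0.45,-17,-4,17,0],[0.45,-22,-8,17,0]]'
python3 -m handwheel '[[0.45,-2,-6,0,0],[0.45,-4,-12,0,0],[0.45,-6,-18,0,0],[0.45,-6,-18,0,0]]'
python3 - <<'E'
from h import *
im,W=fallen(-.12)
m=(W[...,2]>.015)&(W[...,2]<.04)&(W[...,0]>.76)&(W[...,0]<.815)&(W[...,1]>-.2)&(W[...,1]<.28)
for y in(-.18,-.05,.02,.1): 
    s=W[m&(abs(W[...,1]-y)<.02)]; print(y,np.percentile(s[:,0],2).round(4))
fallen(.165,.52,.68); fs()
v,u=np.mgrid[0:400,0:640]
for n,(a,b,c,d) in {'bottle':(412,442,185,215),'dropper':(312,332,186,206),'beaker':(208,238,192,220)}.items():
    m=(u>a)&(u<b)&(v>c)&(v<d)&(W[...,2]>.03)&(W[...,2]<.15)
    p=W[m][:,:2];print(n,np.percentile(p,[2,98],axis=0).round(3).tolist())
m=(u>312)&(u<348)&(v>215)&(v<265)&(W[...,2]>.09)&(W[...,2]<.112)
print('P',cv2.minAreaRect(W[m][:,:2].astype(np.float32)*1000))
E
```

```text
time_s: 16.35
tcp_pos: [0.4651, -0.1984, 0.1686]
eef_rot: [-180.0, 0.3, 177.4]
contact_force: [0.7, -1.0, 0.2]
gripper_width: 0.0482
gripper_force: 0.0
time_s: 16.85
tcp_pos: [0.404, -0.3815, 0.1672]
eef_rot: [-179.9, 0.1, 177.0]
contact_force: [0.4, 0.4, -0.8]
gripper_width: 0.0483
gripper_force: 0.0
1069 ((738.9660034179688, -124.25546264648438), (101.26005554199219, 101.19181060791016), 87.28858184814453) [ 0.73811491 -0.1233459   0.04955743]
-0.18 0.7868
-0.05 0.7924
0.02 0.7952
0.1 0.7986
1098 ((586.5117797851562, 159.25643920898438), (100.06057739257812, 100.00310516357422), 83.95277404785156) [0.58621212 0.15912713 0.04977765]
387 ((735.9003295898438, -123.05194854736328), (103.27899169921875, 100.62177276611328), 87.40672302246094) [[ 0.686 -0.172  0.045]
 [ 0.784 -0.073  0.052]]
bottle [[0.603, -0.283], [0.652, -0.239]]
dropper [[0.625, 0.038], [0.647, 0.062]]
beaker [[0.571, 0.317], [0.621, 0.368]]
P ((503.7718505859375, 22.890897750854492), (100.09918975830078, 49.67281723022461), 17.369230270385742)
```

```bash
python3 -c "
from plant import r; print(r.close_job())"
```

```text
the job is handed in; nothing more can be done
None
```

The job is handed in: both cartons were tipped over away from the robot, and the stamped one (the right carton) was pushed square against the rail, measured about 50 mm from rail face to carton centre and within about 0.2° of square; the plain carton stayed where it fell, the bottle, dropper, beaker and purple carton measured unmoved, and the dish, which I never went near, was not re-measured.

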